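# Fit a sight glass and tighten its bayonet ring

## Task

Put the round sight glass flat into the brass cell of the blue sight-glass body, then set the twelve-sided ring over it with its pins through the three gaps and screw it clockwise just until it is snug: about 12 degrees after you feel it bite on the glass, so that it clamps the glass by itself with about 10 N but never hard enough to crack it. Leave the other things on the bench where they are.

Things in the scene. Friction and masses are not known exactly. Their poses are not given: they have to be found in the camera images.
- sight_body: Blue cast sight-glass body, fixed to the bench; origin at the centre of its underside, z up. Square flange 104x104 mm, 10 mm thick, bolt heads up to 16 mm; round blue body 66 to 80 mm across up to z=30 mm with three white dots on its shoulder; on it a brass neck, 45 mm across, rim at z=52 mm, with three bayonet ramps outside (54 mm across) and an open round cell in the top.
- cell_mouth (a point): Centre of the cell's mouth, at the height of the brass rim (52 mm above the bench), on the axis of cell and neck. The cell has 39 mm bore; its floor is a black rubber gasket with a white centre, 6 to 8 mm below the rim (differs from start to start, unseen by pose), springy, about 14 N per mm.
- gap (a point): Gap between two ramps, 10 mm wide, 25 mm out from the neck's axis on the body's +x axis; two more at +120 and -120 degrees; each has a white dot on the blue shoulder. Going clockwise (from above) from a gap, the ramp's underside starts 12 degrees from the gap's centre, 3.5 mm below the rim, and sinks 0.074 mm per degree; a stop ends the turn about 78 degrees from the gap.
- glass: The sight glass: a plain disc of clear, pale glass, 36 mm across, 12 mm thick, 50 g, lying flat on the cork mat; origin at the centre of its underside. Either face may be up. Seated in the cell it stands about 4 to 6 mm proud of the rim, so grip it by its upper 5 mm.
- ring: Retaining ring, bright aluminium, twelve-sided, 63 mm across flats, 21 mm high, about 130 g (varies), lying right way up on the mat; origin at the centre of its underside, z up. Flats face 0, 30, 60.. degrees from its +x axis. Open below (57 mm bore). Dropped on over the seated glass, its origin is 39 to 41 mm above the bench; turning clockwise then draws it down.
- ring_pin (a point): Inner part of one of the ring's three pins, 25 mm out on its +x axis, 4 mm above its origin; two more at +120 and -120 degrees. The pins are 5 mm thick and point inward to 23 mm from the axis; red dots on the ring's top mark them. They pass down through the gaps, then run under the ramps as the ring turns clockwise.
- ring_lip (a point): Centre of the underside of the ring's inward lip (hole 26 mm), 17 mm above its origin, which presses on the glass. It bites 25 to 55 degrees from the gap, depending on the gasket, and is then drawn down with about 0.9 N per degree. Snug is 5 to 18 N of ring on glass (over 25 N cracks it): about 12 degrees past first bite. Turning takes 0.01 to 0.03 N m per newton.
- cork_mat: Cork mat 200x110x4 mm on the bench, fixed; origin at the centre of its underside. The glass and the ring lie on it, about 100 mm apart.
- spray_can: Spray can, bystander, 67 mm across, 198 mm tall, standing at the back; origin at the centre of its underside.
- vee_block: Grey steel vee block, bystander, 50x60x42 mm, on the right; origin at the centre of its underside.
- drill_chuck: Grey drill chuck, bystander, 44 mm across, 86 mm tall, standing on the left; origin at the centre of its underside.
- spanner: Grey open spanner, bystander, 176 mm long, lying flat on the right; origin at the centre of its underside.

How it is judged:
By the outcome, as a careful person would: the job done as asked, in the order asked, and still so for the second after the job is handed in, with the robot touching nothing.
It also fails if it takes over 67 s, if anything falls off the work surface, if the arm or the gripper's body presses on something with over 40 N, if the wrist force passes 120 N, or if a joint passes its speed limit or range.

## Robot

A 6-joint arm with a two-finger parallel gripper is mounted at the origin on the work surface; the furniture and walls round the work are solid. World frame = base frame: x ahead of the robot, y to its left, z up, the work surface at z = 0. Lengths are in m, angles in degrees, forces in N, time in s.
With the tool pointing down it reaches from about 0.325 to 0.775 m from the base axis. Payload 5.5 kg.
Tool frame: the origin (TCP) lies at the centre of the arm's flange, where the gripper is bolted on; the fingertips stand 182 mm ahead of it and the grasp point (between the pads) lies 163 mm ahead of it; z points along the fingers, y is the line along which they close (so a half turn about z gives the same grasp; the last joint's range is limited). The gripper opens to 88 mm and grips with 3 to 60 N. Pads are 20 mm wide; open, the fingers measure 115 mm over their backs; the gripper's body (75 mm by 178 mm) begins 61 mm behind the grasp point.
Start: joints at [74.043, 5.22, 70.514, -0, 104.267, -3.249], TCP at [0.132, 0.585, 0.405] pointing down, gripper open.
Joint ranges: [-164.24, 164.24], [-49.07, 125.15], [9.68, 141.18], [-86.29, 266.29], [3.28, 154.24], [-151.56, 151.56]. Speed limits (degrees/s): [147.25, 147.25, 172.46, 180, 180, 180].

## Interface

Orientations are given as [roll, pitch, yaw] about the fixed x, y, z axes, in that order (R = Rz(yaw) Ry(pitch) Rx(roll)).
In Python, from station import r gives the robot as it stands. The module is installed in compiled form; this text tells all that it offers. Calls block until the motion is done:
- r.reach(position, orientation): joint-space move of the TCP to a pose.
- r.servo_line(position, rotation=None, speed=0.15): straight line of the TCP; rotation=None keeps the orientation; speed is the mean speed in m/s.
- r.move_joints(angles): joint-space move.
- r.let_go() and r.grab(squeeze=None): open the fingers fully, or close them until they stop; squeeze is the grip in N (None keeps the last).
- r.wait(seconds).
- r.inverse_kinematics(position, orientation): joint angles nearest the present ones, or None.
- r.sense(): the state.
- r.snapshot(name): name is "scene" or "top" or "wrist"; returns a dict with "frame" (420x560x3 uint8, red, green, blue), "fx", "fy", "cx", "cy" (pixels), "R" (3x3) and "t" (3): a world point X has camera coordinates R X + t. Camera axes: x right, y down, z forward; pixel columns grow to the right and rows downward; lengths in m; the calibration is good to about 2 mm. A picture is of the moment at which its call begins. There is no depth.
A pose or a line that the arm cannot do raises r.IKError and nothing moves.
- r.hand_in(): hands the job in; it is judged then, once.
The state is a dict: "clock": time; "joints": joint angles; "joint_vel": joint speeds; "joint_torque": joint torques, N m; "tcp_pos": TCP position; "orientation": TCP orientation; "contact_force": force on the tool from outside, world axes, zero at the start; "torque": the same for the moment, N m; "opening": finger opening in m; "gripper_force": force on a finger pad.
Only numpy, scipy, OpenCV 4.12 (cv2) and the standard library are available. Lean on these libraries where they do the work, as an engineer would, in place of code of your own. Each camera call takes 0.05 s, during which the arm holds its last target. There are 200 camera calls.

## Working session

There is one attempt and no reset: what is moved stays moved. The work goes in short steps, each a Python script; the robot and the scene stay as the last script left them, time stands still between calls to the robot, and variables do not carry over. Pictures are saved under pics/ and viewed, at most 10 in all, crops included, and the job is handed in when it is done.

```bash
mkdir -p pics
cat > h.py <<'E'
from station import r
import numpy as np, cv2, json, pickle
def snap(cam,name):
    s=r.snapshot(cam); cv2.imwrite(f'pics/{name}.png',cv2.cvtColor(np.array(s['frame'],np.uint8),cv2.COLOR_RGB2BGR))
    pickle.dump(s,open(f'pics/{name}.pkl','wb')); return s
def load(n): return pickle.load(open(f'pics/{n}.pkl','rb'))
def ray(s,p):
    R=np.array(s['R']);t=np.array(s['t'])
    d=R.T@np.array([(p[0]-s['cx'])/s['fx'],(p[1]-s['cy'])/s['fy'],1.0]); return -R.T@t,d
def atz(s,p,z):
    c,d=ray(s,p); return c+d*(z-c[2])/d[2]
def tri(*sp):
    A=np.zeros((3,3));b=np.zeros(3)
    for s,p in sp:
        c,d=ray(s,p);d=d/np.linalg.norm(d);M=np.eye(3)-np.outer(d,d);A+=M;b+=M@c
    return np.linalg.solve(A,b)
def proj(s,X):
    c=np.array(s['R'])@np.array(X)+np.array(s['t']); return np.array([s['fx']*c[0]/c[2]+s['cx'],s['fy']*c[1]/c[2]+s['cy']])
E
python3 - <<'E'
from h import *
for c in ['scene','top','wrist']:
    s=snap(c,c+'0'); R=np.array(s['R']); print(c,s['fx'],s['cx'],s['cy'],(-R.T@np.array(s['t'])).round(3),R.round(2).tolist())
a=[cv2.imread(f'pics/{c}0.png') for c in ['scene','top','wrist']]
print(r.sense())
cv2.imwrite('pics/m0.png',cv2.resize(np.vstack([np.hstack(a[:2]),np.hstack([a[2],a[2]*0])]),(800,600)))
E
```

```text
scene 464.0554650022408 279.2070292074295 211.30850760906796 [-0.029 -1.016  0.788] [[0.84, -0.54, -0.02], [-0.3, -0.43, -0.85], [0.46, 0.72, -0.52]]
top 379.52664711022345 278.90540246599227 208.04755958926404 [0.388 0.01  1.053] [[-0.06, -1.0, 0.0], [-0.97, 0.06, -0.23], [0.23, -0.02, -0.97]]
wrist 335.19646594669274 280.4005341289505 211.6774187972008 [0.052 0.604 0.384] [[0.22, 0.98, -0.0], [0.93, -0.21, 0.3], [0.29, -0.07, -0.95]]
{'clock': 0.15, 'joints': array([ 7.40419568e+01,  5.25211150e+00,  7.05649711e+01, -3.97939915e-04,
        1.04266581e+02, -3.24810676e+00]), 'joint_vel': array([ 0.01622691, -0.15423666, -0.14049137,  0.05919614,  0.04517158,
       -0.00511856]), 'joint_torque': array([ 1.18992346e-03, -4.47044885e+01, -4.06907201e+01,  6.98653702e-02,
        2.75669096e-02, -1.24990888e-04]), 'tcp_pos': array([0.13201873, 0.58534195, 0.40378824]), 'orientation': array([-1.79916449e+02, -4.35514614e-03,  1.67289963e+02]), 'contact_force': array([-0.08089386, -0.4898683 ,  0.67161853]), 'torque': array([ 0.01499481,  0.04168176, -0.00985836]), 'gripper_force': 0.0, 'opening': 0.08798024755084931}
```

View pics/m0.png

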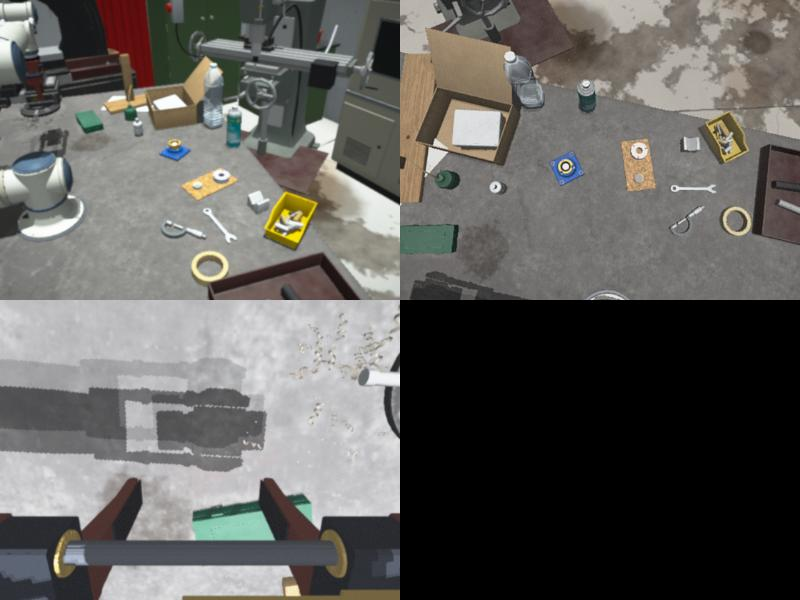

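The montage shows (full-frame top view pixels) the body at about (233,235), the ring at (336,210) and the glass at (333,249). Next I'll move the wrist camera over each for close views.

```bash
cat >> h.py <<'E'
def camgoto(target, yaw, h):
    """place wrist camera so that its axis passes through target with TCP at height h, tool down"""
    s=r.sense(); w=load('wrist0'); R=np.array(w['R']); c=-R.T@np.array(w['t'])
    a=np.deg2rad(yaw-167.29); Z=np.array([[np.cos(a),-np.sin(a),0],[np.sin(a),np.cos(a),0],[0,0,1]])
    off=Z@(c-np.array([.13202,.58534,.40379])); d=Z@R[2]
    C=np.array(target)-d*(h+off[2]-target[2])/(-d[2]); p=C-off
    p[2]=h; r.reach(p.tolist(),[180,0,yaw]); r.wait(0.3); return p
E
python3 - <<'E'
from h import *
t=load('top0'); 
B=atz(t,(233,235),.05);Rg=atz(t,(336,210),.02);G=atz(t,(333,249),.016)
for n,p in (('B',B),('R',Rg),('G',G)): print(n,p.round(3),np.hypot(*p[:2]))
for n,tg in (('b',B),('m',(Rg+G)/2)):
    for k,(yaw,h) in enumerate([(180,.30),(0,.30)]):
        for y in (yaw,yaw+30,yaw-30):
            try: p=camgoto(tg,y,h); print(n,k,y,p.round(3),r.sense()['joints'].round(0)); snap('wrist',f'{n}{k}'); break
            except r.IKError as e: print('ik',n,y,e)
print(r.sense()['clock'])
a=[cv2.imread(f'pics/{c}.png') for c in ['b0','b1','m0','m1'] if __import__('os').path.exists(f'pics/{c}.pkl')]
while len(a)<4:a.append(a[0]*0)
cv2.imwrite('pics/mm.png',cv2.resize(np.vstack([np.hstack(a[:2]),np.hstack(a[2:])]),(800,600)))
E
```

```text
B [0.554 0.12  0.05 ] 0.5665979367119269
R [ 0.613 -0.166  0.02 ] 0.634726875503962
G [ 0.505 -0.148  0.016] 0.5262447516710903
b 0 180 [0.564 0.121 0.3  ] [  9.   2.  84.   0.  94. -81.]
b 1 0 [0.543 0.12  0.3  ] [ 9. -1. 88. -0. 94. 99.]
m 0 180 [ 0.56  -0.156  0.3  ] [ -19.    3.   84.    0.   94. -109.]
m 1 0 [ 0.558 -0.157  0.3  ] [-19.   2.  84.  -0.  94.  71.]
12.175
```

View pics/mm.png

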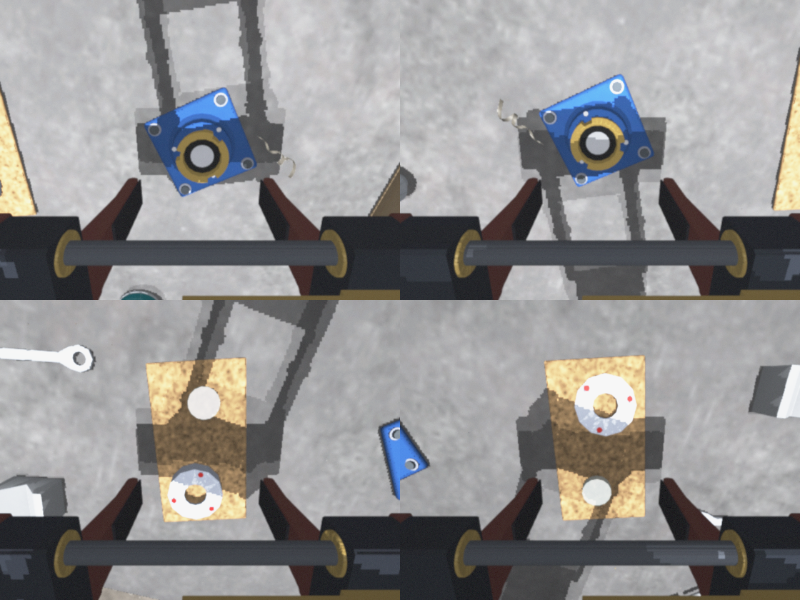

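The wrist views show (full-frame pixels) the body at b0 (283,217) and b1 (276,200), the ring at m0 (273,270) and m1 (287,147), and the glass at m0 (284,144) and m1 (276,269). I'll enlarge these.

Run:
```python
from h import *
def crop(n,u,v,w=50,sz=400,k=8):
    im=cv2.imread(f'pics/{n}.png')[v-w:v+w,u-w:u+w]; im=cv2.resize(im,(sz,sz),interpolation=cv2.INTER_CUBIC)
    for i in range(0,2*w,10):
        p=i*sz//(2*w); cv2.line(im,(p,0),(p,6 if i%50 else 14),(0,0,255),1); cv2.line(im,(0,p),(6 if i%50 else 14,p),(0,0,255),1)
    return im
cv2.imwrite('pics/cb.png',np.hstack([crop('b0',283,217),crop('b1',276,200)]))
cv2.imwrite('pics/cr.png',np.hstack([np.vstack([crop('m0',273,270,50,400),crop('m0',284,144,25,200)]) if 0 else np.vstack([crop('m0',273,270,50,300),crop('m0',284,144,50,300)]),np.vstack([crop('m1',287,147,50,300),crop('m1',276,269,50,300)])]))
for n,a,b in (('m0',(273,270),(284,144)),('m1',(287,147),(276,269))):
    im=cv2.imread(f'pics/{n}.png').astype(int); B,G,R=im[...,0],im[...,1],im[...,2]
    m=((R-G>60)&(R-B>60)&(np.hypot(*(np.indices(R.shape)-np.array([a[1],a[0]])[:,None,None]))<48)).astype(np.uint8)
    _,_,st,c=cv2.connectedComponentsWithStats(m); print(n,'red',[(s[4],q.round(2).tolist()) for s,q in zip(st[1:],c[1:]) if s[4]>4])
```

```text
m0 red [(np.int32(32), [280.5, 244.5]), (np.int32(26), [243.0, 280.5]), (np.int32(27), [295.59, 291.93])]
m1 red [(np.int32(44), [260.93, 122.95]), (np.int32(38), [321.37, 137.92]), (np.int32(34), [278.71, 181.5])]
```

View pics/cb.png

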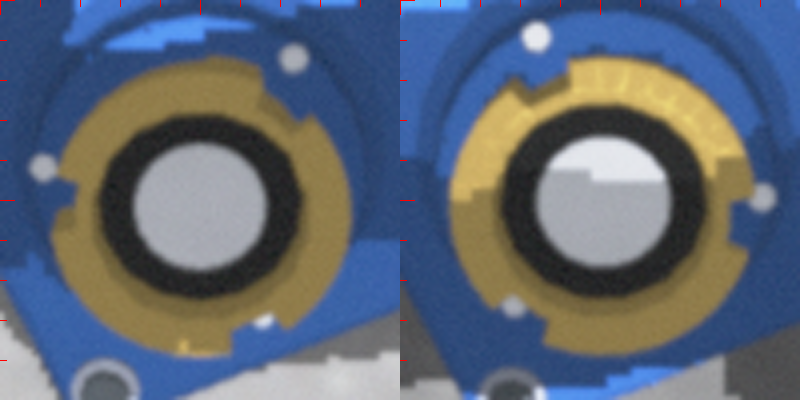

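View pics/cr.png

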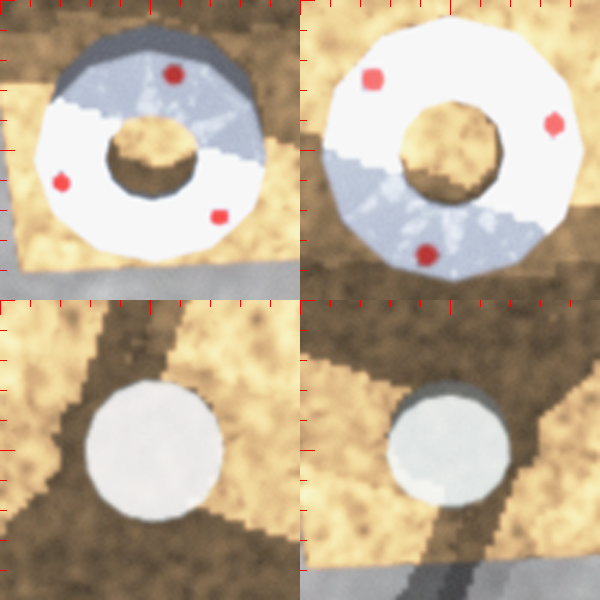

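The body crop shows the gasket centre at b0 (283,218.5) and b1 (276.5,200.5), with three white dots in each view. The ring's red dots are clear in both views. The glass top sits at m0 (285.5,144) and m1 (275.7,269.3).

Run:
```python
from h import *
b0,b1,m0,m1=map(load,('b0','b1','m0','m1'))
c=lambda u,v,x,y,k,w=50:((x+.5)/k-.5+u-w,(y+.5)/k-.5+v-w)
d0=[c(283,217,*p,4) for p in ((293,59),(43,167),(263,319))]
d1=[c(276,200,*p,4) for p in ((114,306),(362,197),(136,37))]
D=[tri((b0,p),(b1,q)) for p,q in zip(d0,d1)]
for z in (.03,):
    P0=np.array([atz(b0,p,z) for p in d0]);P1=np.array([atz(b1,p,z) for p in d1])
print('body dots',np.round(D,4).tolist()); print(P0.round(4).tolist(),P1.round(4).tolist())
def pose(P):
    C=P[:,:2].mean(0); r_=np.hypot(*(P[:,:2]-C).T); a=np.rad2deg(np.arctan2(*(P[:,:2]-C).T[::-1])); return C.round(4),r_.round(4),a.round(1)
for P in (P0,P1,(P0+P1)/2): print(pose(P))
e0,e1=c(283,217,202,205.5,4),c(276,200,200.5,205.5,4)
print('brass outer tri',tri((b0,e0),(b1,e1)).round(4),atz(b0,e0,.052).round(4),atz(b1,e1,.052).round(4))
g0,g1=c(283,217,200,206,4),c(276,200,203.5,202,4)
print('gasket tri',tri((b0,g0),(b1,g1)).round(4),atz(b0,g0,.045).round(4),atz(b1,g1,.045).round(4))
r0=[(280.5,244.5),(243,280.5),(295.59,291.93)]; r1=[(278.71,181.5),(321.37,137.92),(260.93,122.95)]
print('ring',[tri((m0,p),(m1,q)).round(4).tolist() for p,q in zip(r0,r1)])
Q0=np.array([atz(m0,p,.025) for p in r0]);Q1=np.array([atz(m1,p,.025) for p in r1])
for P in (Q0,Q1,(Q0+Q1)/2): print(pose(P))
a0,a1=c(284,144,154.5,150.5,3),c(276,269,149,151,3)
print('glass',tri((m0,a0),(m1,a1)).round(4),atz(m0,a0,.016).round(4),atz(m1,a1,.016).round(4))
for s in (m0,m1):
    print((-np.array(s['R']).T@np.array(s['t'])).round(3))
    g=(atz(m0,a0,.016)+atz(m1,a1,.016))/2
    q=np.array([[proj(s,g+[.018*np.cos(t),.018*np.sin(t),dz]) for t in np.linspace(0,6.28,100)] for dz in (0,-.012)])
    print(q.min(1).round(1).tolist(),q.max(1).round(1).tolist())
```

```text
body dots [[0.5354, 0.1404, 0.032], [0.5571, 0.0923, 0.0305], [0.5882, 0.1354, 0.0325]]
[[0.5358, 0.1405, 0.03], [0.5573, 0.0923, 0.03], [0.5893, 0.1357, 0.03]] [[0.5347, 0.1406, 0.03], [0.557, 0.0922, 0.03], [0.5879, 0.1353, 0.03]]
(array([0.5608, 0.1228]), array([0.0306, 0.0308, 0.0313]), array([144.7, -96.5,  24.3]))
(array([0.5598, 0.1227]), array([0.0309, 0.0306, 0.0307]), array([144.6, -95.3,  24.2]))
(array([0.5603, 0.1228]), array([0.0308, 0.0307, 0.031 ]), array([144.7, -95.9,  24.3]))
brass outer tri [0.5598 0.1232 0.0462] [0.5579 0.1232 0.052 ] [0.5614 0.1231 0.052 ]
gasket tri [0.5602 0.1228 0.0453] [0.5603 0.1228 0.045 ] [0.5601 0.1227 0.045 ]
ring [[0.5849, -0.1561, 0.0255], [0.618, -0.188, 0.0255], [0.6288, -0.1431, 0.0258]]
(array([ 0.6109, -0.1624]), array([0.0265, 0.0267, 0.0267]), array([166.2, -73.9,  46.5]))
(array([ 0.6105, -0.1624]), array([0.0265, 0.0267, 0.0266]), array([166.3, -73.8,  46.6]))
(array([ 0.6107, -0.1624]), array([0.0265, 0.0267, 0.0266]), array([166.3, -73.8,  46.5]))
glass [ 0.5045 -0.1527  0.0148] [ 0.5044 -0.1525  0.016 ] [ 0.5051 -0.153   0.016 ]
[ 0.477 -0.156  0.28 ]
[[261.7, 120.3], [262.5, 119.8]] [[308.0, 167.3], [306.9, 164.8]]
[ 0.64  -0.157  0.28 ]
[[254.4, 250.4], [255.4, 244.9]] [[295.7, 287.7], [295.1, 281.0]]
```

```bash
cat >> h.py <<'E'
B=np.array([.5602,.1228]); GAP=24.35; RG=np.array([.6107,-.1624]); RY=46.3; GL=np.array([.5048,-.1527])
def st(tag=''):
    s=r.sense(); print(tag,'t%.2f'%s['clock'],'p',(s['tcp_pos']*1000).round(2),'o',s['orientation'].round(2),'F',s['contact_force'].round(2),'T',s['torque'].round(3),'op %.4f gf %.1f'%(s['opening'],s['gripper_force'])); return s
def line(p,yaw,speed=.15,fix=False):
    p=np.array(p,float); r.servo_line(p.tolist(),[180,0,yaw],speed)
    if fix:
        e=p-r.sense()['tcp_pos']; r.servo_line((p+e).tolist(),[180,0,yaw],.02); return p+e
    return p
E
python3 - <<'E'
from h import *
st()
r.reach([*GL,.235],[180,0,0]); st('above')
line([*GL,.194],0,.1,True); st('down')
r.grab(15); st('grab')
line([*GL,.27],0,.2)
r.reach([*B,.27],[180,0,0]); st('over')
line([*B,.247],0,.1,True); b=st('pre')
E
```

```text
t12.18 p [ 558.11 -157.41  300.01] o [180.  -0.   0.] F [-0.08 -0.08 -0.7 ] T [-0.025  0.128  0.032] op 0.0877 gf 0.0
above t12.61 p [ 504.86 -152.72  235.31] o [-1.7999e+02 -2.0000e-02 -2.0000e-02] F [ 1.52 -0.68  0.16] T [-0.05   0.091  0.032] op 0.0881 gf 0.0
down t13.42 p [ 504.53 -152.72  194.29] o [ 1.7997e+02 -7.0000e-02 -0.0000e+00] F [ 0.32 -1.03  0.75] T [-0.014  0.133  0.006] op 0.0879 gf 0.0
grab t14.28 p [ 504.3  -152.61  193.48] o [-1.8e+02  1.0e-02  0.0e+00] F [ 0.77 -0.96  0.34] T [ 0.007  0.179 -0.021] op 0.0352 gf 15.0
over t15.90 p [560.17 121.89 269.27] o [ 1.7995e+02  6.0000e-02 -4.0000e-02] F [ 0.29 -0.62 -0.27] T [-0.056  0.167 -0.011] op 0.0353 gf 15.0
pre t16.53 p [560.59 123.71 248.83] o [-1.7999e+02 -8.0000e-02 -0.0000e+00] F [-1.15 -0.35  0.81] T [-0.025  0.122 -0.002] op 0.0350 gf 15.0
```

Run:
```python
from h import *
line([*B,.247],0,.05); r.wait(.3); st('pre')
w=snap('wrist','w1'); s=snap('scene','s1'); st()
print(proj(w,[*B,.061]),proj(s,[*B,.061]))
a=cv2.imread('pics/w1.png'); u,v=proj(s,[*B,.061]).astype(int); c=cv2.resize(cv2.imread('pics/s1.png')[v-40:v+40,u-40:u+40],(420,420),interpolation=cv2.INTER_CUBIC)
cv2.imwrite('pics/v1.png',cv2.resize(np.hstack([a[:,:] ,c]),(800,343)))
```

```text
pre t17.08 p [560.19 122.83 247.02] o [-180.   -0.    0.] F [0.09 0.26 0.39] T [-0.022  0.154 -0.016] op 0.0353 gf 15.0
 t17.18 p [560.2  122.81 246.98] o [180.   0.   0.] F [-0.44 -0.06  0.53] T [-0.04   0.189  0.005] op 0.0348 gf 15.0
[280.65285873 263.82142337] [243.73094537 195.97916043]
```

View pics/v1.png

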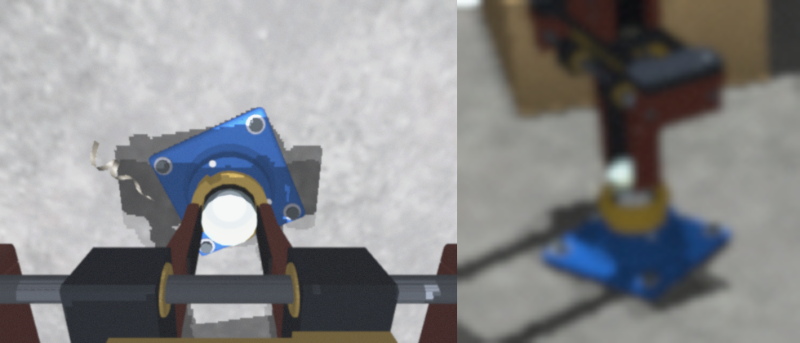

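The wrist view shows the glass held between the fingers at about full-frame (280.6,267.7), with the cell just behind and below it. Next I'll check its offset and lower it until it touches.

```bash
python3 - <<'E'
from h import *
w=load('w1'); k=560/457*1.0
k=(560+420)/800
p=atz(w,(229*k,218.5*k),.069); print(p)
E
python3 - <<'E'
from h import *
b=np.mean([r.sense()['contact_force'][2] for _ in range(3)])
z=.2395; line([*B,z],0,.05); r.wait(.15); s=st('239.5')
while z>.2346:
    f=np.mean([(r.wait(.03),r.sense()['contact_force'])[1] for _ in range(3)],0)
    print(round(z,4),f.round(2))
    if f[2]-b>3 or np.hypot(f[0],f[1])>6: break
    z-=.0005; line([*B,z],0,.02); 
st('end')
E
```

```text
[0.56191774 0.12288532 0.069     ]
239.5 t17.63 p [560.23 122.83 239.52] o [-180.   -0.    0.] F [ 0.51 -0.37 -0.94] T [-0.014  0.136  0.012] op 0.0352 gf 15.0
0.2395 [-0.26 -0.03 -0.  ]
0.239 [-0.43 -0.17 -0.5 ]
0.2385 [ 0.1  -0.22 -0.49]
0.238 [-0.06  0.19 -0.25]
0.2375 [-0.17 -0.26 -0.63]
0.237 [-0.33 -0.04 -0.28]
0.2365 [-0.35 -0.38 -0.28]
0.236 [ 0.21  0.24 -0.42]
0.2355 [ 0.01 -0.32 -0.25]
0.235 [ 0.34 -0.01 -0.35]
end t21.13 p [560.2  122.83 234.81] o [-1.8e+02 -1.0e-02  0.0e+00] F [-1.24 -0.61  1.72] T [-0.07   0.337 -0.024] op 0.0353 gf 15.0
```

Run:
```python
from h import *
f=np.mean([(r.wait(.03),r.sense()['contact_force'])[1] for _ in range(4)],0); print(f)
r.let_go(); st('open')
line([*B,.30],0,.2); r.wait(.2); w=snap('wrist','w2'); st('up')
u,v=proj(w,[*B,.057]).astype(int); print(u,v)
cv2.imwrite('pics/v2.png',cv2.resize(cv2.imread('pics/w2.png')[v-50:v+50,u-50:u+50],(500,500),interpolation=cv2.INTER_CUBIC))
```

```text
[-0.89683553 -0.62159513  1.90890758]
open t22.21 p [560.21 122.8  234.5 ] o [-180.   -0.   -0.] F [-0.55  0.64 -0.18] T [-0.011  0.118 -0.022] op 0.0881 gf 0.0
up t22.93 p [559.94 122.74 298.09] o [ 1.7997e+02  1.7000e-01 -0.0000e+00] F [ 0.27 -0.68 -0.31] T [-0.046  0.127 -0.035] op 0.0877 gf 0.0
280 227
```

View pics/v2.png

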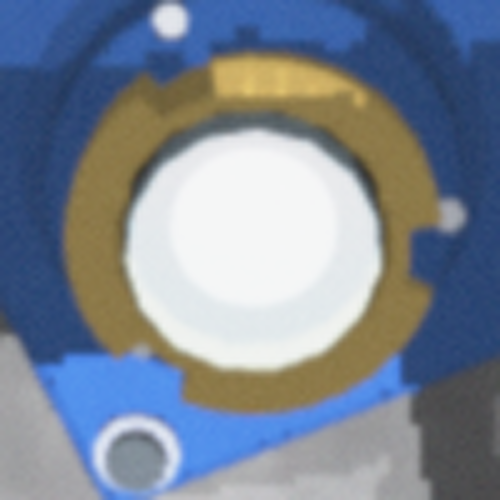

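The glass lies flat in the cell, with an even brass rim all round it. Next is the ring.

Run:
```python
from h import *
Yg=76.3; Y0=Yg+GAP-RY
r.reach([*RG,.24],[180,0,Yg]); r.wait(.1); st('above')
line([*RG,.189],Yg,.1); r.wait(.2); st('down')
r.grab(40); r.wait(.15); st('grab')
line([*RG,.27],Yg,.2)
r.reach([*B,.27],[180,0,Y0]); r.wait(.1)
line([*B,.246],Y0,.1); r.wait(.3); st('pre')
w=snap('wrist','w3'); s=snap('scene','s3')
u,v=proj(w,[*B,.08]).astype(int); print(u,v)
cv2.imwrite('pics/v3.png',cv2.resize(cv2.imread('pics/w3.png')[v-90:v+90,u-100:u+100],(800,600) if 0 else (667,600),interpolation=cv2.INTER_CUBIC))
```

```text
above t24.62 p [ 610.84 -161.75  240.28] o [ 1.7998e+02 -1.0000e-02  7.6330e+01] F [0.38 0.08 0.36] T [-0.07   0.083 -0.018] op 0.0876 gf 0.0
down t25.48 p [ 610.75 -162.43  189.07] o [179.99   0.    76.3 ] F [-0.17  0.13  0.4 ] T [-0.116  0.078  0.019] op 0.0882 gf 0.0
grab t26.13 p [ 610.72 -162.43  189.06] o [179.99   0.    76.3 ] F [-0.02  0.29 -0.1 ] T [-0.102  0.138 -0.025] op 0.0630 gf 40.0
pre t28.60 p [560.35 122.84 246.69] o [ 1.7995e+02 -4.0000e-02  5.4350e+01] F [-0.2  -0.66 -1.71] T [-0.063  0.078 -0.001] op 0.0627 gf 40.0
280 282
```

View pics/v3.png

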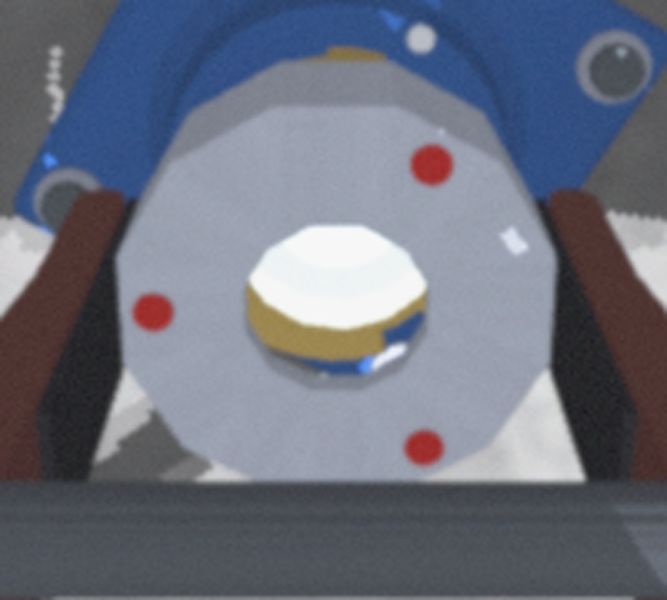

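The ring is held on its flats; its dots are at crop (432,165), (153,312) and (424,447), and the glass shows through the hole. Next I'll check the alignment and lower it while feeling the force.

Run:
```python
from h import *
w=load('w3'); k=200/667
P=np.array([atz(w,(180+(x+.5)*k-.5,192+(y+.5)*k-.5),.0827) for x,y in ((432,165),(153,312),(424,447))])
C=P[:,:2].mean(0); print('ring c',C,np.hypot(*(P[:,:2]-C).T),np.rad2deg(np.arctan2(P[:,1]-C[1],P[:,0]-C[0])))
Y0=54.35
fz=lambda n=3:np.mean([(r.wait(.03),np.r_[r.sense()['contact_force'],r.sense()['torque']])[1] for _ in range(n)],0)
r.wait(.1); b=fz(5); st('base'); print(b.round(2))
z=.238; line([*B,z],Y0,.05); r.wait(.1)
while z>.2235:
    f=fz(); d=f-b; print(round(z,4),r.sense()['tcp_pos'][2].round(5),d.round(2))
    if d[2]>2.5 or np.hypot(d[0],d[1])>6: break
    z-=.001 if z>.2275 else .0004; line([*B,z],Y0,.03)
st('end')
```

```text
ring c [0.5600286  0.12280205] [0.02654943 0.02659703 0.02655038] [ 24.26106132 144.31802876 -95.62147468]
base t28.97 p [560.18 122.82 246.04] o [180.    -0.    54.35] F [ 0.27 -0.43 -1.3 ] T [-0.088  0.127 -0.037] op 0.0627 gf 40.0
[ 0.1  -0.1  -1.14 -0.06  0.12 -0.02]
0.238 0.23813 [-0.52  0.14 -0.37 -0.01  0.02  0.02]
0.237 0.23702 [ 0.15  0.07 -0.1  -0.03 -0.01  0.04]
0.236 0.23599 [-0.06 -0.31  0.05  0.01 -0.    0.  ]
0.235 0.23498 [-0.02 -0.04 -0.54  0.01 -0.01  0.01]
0.234 0.23399 [-0.32 -0.2  -0.15 -0.01  0.   -0.  ]
0.233 0.23299 [-0.13  0.56  0.05  0.    0.03  0.07]
0.232 0.23197 [ 0.18  0.37 -0.24 -0.03  0.    0.04]
0.231 0.23095 [-0.33  0.12 -0.21 -0.   -0.02  0.03]
0.23 0.22997 [-0.33  0.14 -0.41 -0.02 -0.01  0.03]
0.229 0.229 [-0.34  0.52 -0.45 -0.   -0.02  0.03]
0.228 0.22798 [-0.37  0.12  0.31 -0.   -0.04  0.01]
0.227 0.22698 [-0.18 -0.31 -0.21 -0.01 -0.02  0.06]
0.2266 0.22662 [-0.25  0.41 -0.34 -0.    0.    0.03]
0.2262 0.22619 [ 0.14  0.06  0.49 -0.02 -0.03 -0.  ]
0.2258 0.2258 [-0.61 -0.21 -0.43 -0.02 -0.04  0.02]
0.2254 0.22548 [-0.11  0.28  0.12 -0.   -0.03 -0.01]
0.225 0.22529 [-0.44  0.35  2.9  -0.05  0.12 -0.  ]
end t35.08 p [560.23 122.81 225.29] o [ 1.7999e+02 -1.0000e-02  5.4350e+01] F [ 0.04 -0.05  1.79] T [-0.078  0.26   0.008] op 0.0627 gf 40.0
```

Run:
```python
from h import *
Y0=54.35; z=.2253
b=np.array([.1,-.1,-1.14,-.06,.12,-.02])
fz=lambda n=3:np.mean([(r.wait(.03),np.r_[r.sense()['contact_force'],r.sense()['torque']])[1] for _ in range(n)],0)
line([*B,z],Y0,.03); print('z0',(fz(4)-b).round(2))
a=0
for da in [10,8]+[2]*12:
    a+=da; line([*B,z],Y0-a,.03); f=fz(4)-b; s=r.sense()
    print(a,(Y0-s['orientation'][2]).round(2),(s['tcp_pos']*1e3).round(2),f.round(2),'t%.2f'%s['clock'])
    if f[2]<-2.5 or abs(f[5])>.12 or np.hypot(f[0],f[1])>8: break
```

```text
z0 [ 0.01  0.15  2.13 -0.01  0.02  0.05]
10 9.87 [560.25 122.8  225.32] [ 0.34  0.05  1.54 -0.   -0.06  0.  ] t35.92
18 17.84 [560.21 122.8  225.31] [-0.2   0.36  2.    0.03 -0.01  0.01] t36.34
20 19.93 [560.2  122.81 225.3 ] [ 0.26  0.3   2.19  0.03 -0.01  0.01] t36.73
22 21.95 [560.2  122.8  225.29] [-0.26  0.39  2.22  0.02 -0.03  0.01] t37.11
24 23.95 [560.2  122.82 225.35] [-0.21 -0.13  2.69  0.03 -0.02 -0.01] t37.49
26 25.95 [560.21 122.81 225.32] [ 0.06  0.45  2.07  0.03 -0.    0.02] t37.88
28 27.96 [560.2  122.77 225.28] [-0.45  0.11  2.65  0.    0.01  0.02] t38.26
30 29.96 [560.2  122.8  225.31] [-0.38 -0.13  2.61  0.02  0.03 -0.02] t38.64
32 31.95 [560.2  122.81 225.32] [0.   0.17 2.69 0.03 0.01 0.02] t39.02
34 33.96 [560.21 122.78 225.29] [-0.26  0.1   2.63  0.01  0.02  0.01] t39.41
36 35.95 [560.18 122.82 225.26] [ 0.52  0.03  2.3   0.05 -0.05 -0.02] t39.79
38 37.96 [560.2  122.78 225.19] [ 0.84  0.34  1.13  0.06 -0.08  0.  ] t40.17
40 39.96 [560.2  122.77 225.12] [ 1.06  0.2  -0.22  0.06 -0.21 -0.04] t40.56
42 41.96 [560.18 122.79 225.03] [ 1.57  0.02 -2.11  0.12 -0.31 -0.06] t40.94
```

Fz starts to fall at about 36° under a 2.6 N press. That puts zero-force bite near 33.5°, which matches the rest-height prediction of 33.6°. I'll go to 45.5° and follow the ring down.

Run:
```python
from h import *
Y0=54.35; b=np.array([.1,-.1,-1.14,-.06,.12,-.02])
fz=lambda n=3:np.mean([(r.wait(.03),np.r_[r.sense()['contact_force'],r.sense()['torque']])[1] for _ in range(n)],0)
for a,z in ((44,.2249),(45.5,.2247)):
    line([*B,z],Y0-a,.03); print(a,(fz(4)-b).round(2)); 
st()
r.let_go(); r.wait(.2); st('open')
line([*B,.30],Y0-45.5,.2); r.wait(.3); w=snap('wrist','w4'); st('up')
u,v=proj(w,[*B,.06]).astype(int); print(u,v)
cv2.imwrite('pics/v4.png',cv2.resize(cv2.imread('pics/w4.png')[v-60:v+60,u-60:u+60],(600,600),interpolation=cv2.INTER_CUBIC))
im=cv2.imread('pics/w4.png').astype(int); m=((im[...,2]-im[...,1]>60)&(im[...,2]-im[...,0]>60)&(np.hypot(*(np.indices(im.shape[:2])-np.array([v,u])[:,None,None]))<48)).astype(np.uint8)
_,_,s,c=cv2.connectedComponentsWithStats(m); P=np.array([atz(w,q,.0605) for k,q in zip(s[1:],c[1:]) if k[4]>6]); C=P[:,:2].mean(0)
print(P.round(4).tolist(),C,np.rad2deg(np.arctan2(P[:,1]-C[1],P[:,0]-C[0])))
```

```text
44 [ 1.04  0.24 -0.81  0.14 -0.18 -0.07]
45.5 [ 0.22  0.75  0.34  0.11 -0.05  0.01]
 t41.71 p [560.17 122.82 224.81] o [-180.      0.      8.88] F [ 0.3   0.77 -0.85] T [0.029 0.1   0.   ] op 0.0630 gf 40.0
open t42.50 p [560.2  122.79 224.69] o [180.     0.     8.85] F [-0.51 -0.3  -0.21] T [-0.042  0.18  -0.062] op 0.0879 gf 0.0
up t43.38 p [560.07 122.79 298.77] o [-1.80e+02  1.10e-01  8.85e+00] F [-0.07  0.39 -0.36] T [0.02  0.129 0.016] op 0.0878 gf 0.0
280 229
[[0.5845, 0.1132, 0.0605], [0.5554, 0.1491, 0.0605], [0.5388, 0.1061, 0.0605]] [0.55956957 0.12279007] [ -21.1583738    98.92555334 -141.23312765]
```

View pics/v4.png

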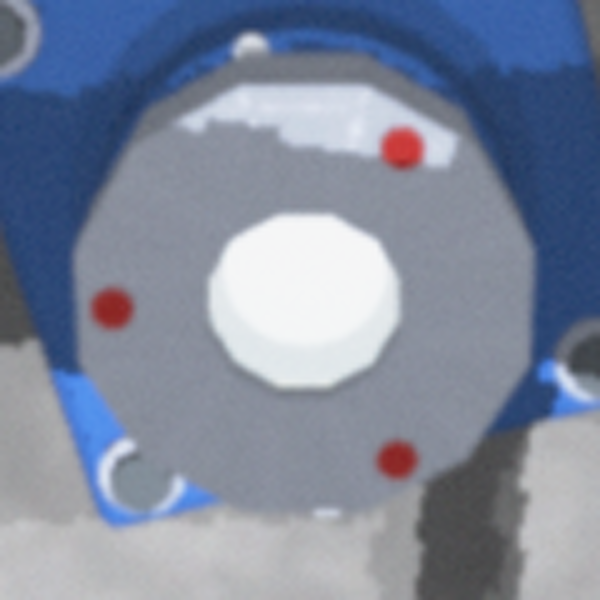

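The ring's dots sit at yaw −21.2°, as commanded, so it held its angle after release. It lies centred over the glass and the gripper is clear.

```bash
python3 -c "
from h import *
print(r.hand_in())"
```

```text
the job is handed in; nothing more can be done
None
```

I seated the glass flat in the cell, fitted the ring and screwed it 45.5° clockwise, about 12° past first bite at an estimated 33.5°. The estimated clamp force is 11–12 N, worked out from ring travel rather than measured directly; the ring kept its angle after release and the job is handed in at about 43 s.

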